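# Put the last ball back into a pottery turntable

### The job

The head of this potter's turntable is off for cleaning and one greasy bearing ball lies loose on the base: roll it across the plate to the empty nylon cup, without picking it up, until it drops into the mouth. Then press it down through the springy lips until it stands hard on the bottom of the cup and keep it pressed there for a second with 10 to 20 N; more than 25 N on the ball cracks the cup. Let go and leave the other things on the table where they are.

Things in the scene. Friction and masses are not known exactly. Their poses are not given: they have to be found in the camera images.
- base: turntable base on the table: a round grey casting, 250 mm across (272 mm at the foot), origin at the centre of its underside, z up. Its flat top plate lies 34 mm above the origin, with a rim 4 mm high and 6 mm wide round its edge. Four white nylon ball cups, 33 mm across, are set flush in it 70 mm from the axis, a quarter turn apart: empty at -x of this frame, each with a ball home at +x, +y and -y
- boss (a point): centre of the top of the bored steel boss in the middle of the plate, 38 mm across, standing 4 mm above the plate
- cup (a point): centre of the mouth of the empty ball cup, level with the plate's top (34 mm above the table). Four springy lips at the mouth, flush with the plate and 2 mm thick, narrow its 22 mm bore to 16.4 mm. A ball rolled over it drops 4 mm and rests on the lips, centre 6 mm and top 16 mm above the plate; about 6 to 9 N from above forces it through
- cup_floor (a point): centre of the flat rigid floor of the empty cup, 15.5 mm below the plate's top. A ball fully home rests on it, its centre 5.5 mm below the plate and its top 4.5 mm above the plate, like the three other balls
- ball_center (a point): centre of the loose steel bearing ball, 20 mm across, about 33 g. It starts on the plate (centre 10 mm above the plate), 25 to 75 mm from the empty cup with nothing between, and comes to rest soon after it is no longer pushed
- wheel_head: the turntable's head, lying upside down beside the base: an aluminium disc 260 mm across and 11 mm thick with a steel spindle standing up to 48 mm; leave it alone. Origin at the centre of its underside
- paddle: flat wooden clay paddle, 265 mm long, 42 mm wide, 8 mm thick, lying on the table; leave it alone. Its x axis runs along it to the blade's round end, origin on the table at the middle of its length
- ball_tool: wooden ball, 44 mm across, on a stick reaching 170 mm from the ball's centre, lying on the table; leave it alone. Origin on the table under the ball's centre
- grease_tin: round metal grease tin with a lid, 75 mm across, 48 mm high; leave it alone. Origin at the centre of its underside

How it is judged (in metres and radians):
On the way, in this order (a step that is already met when the one before it is completed fails the run):
1. the ball is in the mouth of the empty cup (horizontal distance between ball_center and cup below 0.0035 m and z of ball_center in the frame of base below 0.0415 m), for 0.1 s.
2. the ball is home and held down with at least 9 N for 0.3 s (horizontal distance between ball_center and cup below 0.0025 m and z of ball_center in the frame of base below 0.0305 m and contact force between the fingers and ball above 9 N), for 0.3 s.
At the end, for the whole second after the job is handed in: the ball is released and at rest (slower than 10 mm/s), home in the formerly empty cup: its centre within 2.5 mm of the cup's axis and no more than 2 mm above its fully seated height (horizontal distance between ball_center and cup below 0.0025 m and z of ball_center in the frame of base below 0.0305 m and linear speed of ball below 0.01 m/s); the robot touches nothing.
It fails at once if the ball is pushed or squeezed by the fingers with more than 25 N (contact force between the fingers and ball above 25 N).
It fails at once if the ball is lifted more than 8 mm off the plate (z of ball_center in the frame of base above 0.052 m).
It fails at once if the wheel head, paddle, ball tool or grease tin is shifted more than 15 mm (distance of any of wheel_head, paddle, ball_tool, grease_tin from where it was at the start of the episode above 0.015 m).
It also fails if it takes over 45 s, if anything falls off the work surface, if the arm or the gripper's body presses on something with over 40 N, if the wrist force passes 120 N, or if a joint passes its speed limit or range.

### The arm

A 6-joint arm with a two-finger parallel gripper is mounted at the origin on the work surface. World frame = base frame: x ahead of the robot, y to its left, z up, the work surface at z = 0. Lengths are in mm, angles in rad, forces in N, time in s.
With the tool pointing down it reaches from about 325 to 775 mm from the base axis. Payload 5.5 kg.
Tool frame: the origin (TCP) lies where the fingers leave the gripper's body, on its centre line; the fingertips stand 80 mm ahead of it and the grasp point (between the pads) lies 61 mm ahead of it (env.grip_depth is the distance from the TCP to the grasp point, in mm); z points along the fingers, y is the direction in which the jaws open and shut (so a half turn about z gives the same grasp; the last joint's range is limited). The gripper opens to 88 mm and grips with 3 to 60 N. Pads are 20 mm wide; open, the fingers measure 115 mm over their backs; the gripper's body (75 mm by 178 mm) begins 61 mm behind the grasp point.
Start: joints at [-1.334, 0.091, 1.231, -0, 1.82, -0.057], TCP at [173.754, -574.305, 302.631] pointing down, gripper open.
Joint ranges: [-2.87, 2.87], [-0.86, 2.18], [0.17, 2.46], [-1.51, 4.65], [0.06, 2.69], [-2.65, 2.65]. Speed limits (rad/s): [2.57, 2.57, 3.01, 3.14, 3.14, 3.14].

### API

Orientations are given as [roll, pitch, yaw] about the fixed x, y, z axes, in that order (R = Rz(yaw) Ry(pitch) Rx(roll)).
In Python, from workcell import get_state, capture, calibration, env gives the robot as it stands.
- The arm moves only by the shell command python3 -m creep 'ROWS' [OPENING] [FORCE]. ROWS is JSON, a list of rows, each a list of 6 numbers: the shift along the tool's x, y, z in units of 0.15 m (1.0 is 0.15 m), then the turn, a rotation vector about the tool's x, y, z in units of 180 degrees (1.0 is 180 degrees). In form: [[dx, dy, dz, ax, ay, az], ...]. A call has 1 to 20 rows; each row is the pose to reach, as a shift and turn from the pose commanded when the call began, along the tool's axes at that moment, turning the shorter way round; what a row does not reach only later rows make up. A row lasts 1/8 s, in which the tool goes at most 62.5 mm and 10.7 degrees, less where a joint would pass 70% of its speed; a pose out of reach is approached as far as the arm can. A call with a number of a shift or a turn outside -1 to 1 is refused whole. A call with a gripper value outside its range is refused whole. OPENING is the closure, from -1 (fully open) to 1 (shut), set as the call begins (- or left out, the last holds). The fingers move at their own pace and stop on an object; FORCE is the grip in N (left out, the last holds). Time passes only in rows, so rows that repeat a pose let the fingers close. It gives the time, the measured TCP pose, the force and the opening at its end, in the units of the state.
- get_state(): the state, without advancing time (a new reading comes with each control period).
- capture(name): name is "scene" or "top" or "wrist"; returns the picture (384x512x3 uint8, red, green, blue); there is no depth.
- calibration(name): a dict with "fx", "fy", "cx", "cy" (pixels), "R" (3x3) and "t" (3): a world point X has camera coordinates R X + t. Camera axes: x right, y down, z forward; pixel columns grow to the right and rows downward; lengths in mm; the calibration is good to about 2 mm. A picture is of the moment at which its call begins: read the wrist's pose just before it. calibration takes no time and is no camera call; for the wrist camera it gives the pose at the moment of the call.
- env.job_done(): hands the job in, once; it reports no verdict.
The state is a dict: "clock": time; "q": joint angles; "dq": joint speeds; "joint_efforts": joint torques, N m; "ee_pos": TCP position; "orientation": TCP orientation; "wrist_force": force on the tool from outside, world axes, zero at the start; "ft_torque": the same for the moment, N m; "grip_width": opening from 0.0 (shut) to 1.0 (fully open).
Only numpy, scipy, OpenCV 4.12 (cv2) and the standard library are available. Lean on these libraries where they do the work, as an engineer would, in place of code of your own. Each camera call takes 0.05 s, during which the arm holds its last target. There are 200 camera calls.

## Working session

There is one attempt and no reset: what is moved stays moved. The work goes in short steps, Python scripts to look and compute and a shell command to move; the robot and the scene stay as the last step left them, time stands still between calls to the robot, and variables do not carry over. Pictures are saved under pics/ and viewed, about 8 in all and at most 12, crops included, and the job is handed in when it is done.

```bash
mkdir -p pics; cat > h.py <<'E'
import numpy as np, cv2
from workcell import get_state, capture, calibration, env
from scipy.spatial.transform import Rotation as Ro
def snap(cam,name,crop=None,scale=1):
    c=calibration(cam); im=capture(cam)
    cv2.imwrite(f'pics/{name}_raw.png',im[:,:,::-1])
    np.savez(f'pics/{name}.npz',**{k:np.array(c[k]) for k in c})
    o=im
    if crop: x0,y0,x1,y1=crop; o=im[y0:y1,x0:x1]
    o=cv2.resize(o,None,fx=scale,fy=scale,interpolation=cv2.INTER_CUBIC)
    cv2.imwrite(f'pics/{name}.png',o[:,:,::-1]); return im
def ray(name,u,v,z):
    c=np.load(f'pics/{name}.npz'); R=c['R'];t=c['t']
    d=R.T@np.array([(u-c['cx'])/c['fx'],(v-c['cy'])/c['fy'],1]); o=-R.T@t
    return o+d*(z-o[2])/d[2]
def proj(name,X):
    c=np.load(f'pics/{name}.npz'); p=c['R']@np.array(X,float)+c['t']
    return np.array([c['fx']*p[0]/p[2]+c['cx'],c['fy']*p[1]/p[2]+c['cy']])
def rel(tip_world):  # rows units to bring TCP to given world pos
    s=get_state(); R=Ro.from_euler('xyz',s['orientation']).as_matrix()
    return R.T@(np.array(tip_world)-s['ee_pos'])/150
E
python3 - <<'E'
from h import *
im=snap('top','t1',scale=1.5)
print(get_state()); print(calibration('top'))
E
```

```text
{'clock': 0.05, 'q': array([-1.33366210e+00,  9.18169744e-02,  1.23185573e+00,  9.83222280e-06,
        1.81979667e+00, -5.67004793e-02]), 'dq': array([-0.0014904 , -0.00031352, -0.00088833, -0.00133197, -0.00171108,
        0.00021128]), 'joint_efforts': array([ 1.06838117e-03, -4.48205924e+01, -4.07906771e+01,  7.00277556e-02,
        2.87723180e-02, -1.27475951e-04]), 'ee_pos': array([ 173.74189681, -574.14581542,  301.54884697]), 'orientation': array([-3.13971949e+00, -1.15872003e-04,  2.93837008e-01]), 'wrist_force': array([ 0.22141106, -0.13344715,  0.26433173]), 'ft_torque': array([-0.01684915,  0.02771573,  0.01699461]), 'grip_width': 0.9975382774310579}
{'fx': 445.5875680412093, 'fy': 445.5875680412093, 'cx': 252.65779409916786, 'cy': 198.12520971770826, 'R': array([[ 0.05212045, -0.99862272, -0.00601018],
       [-0.97305533, -0.0494306 , -0.22521087],
       [ 0.22460361,  0.01758633, -0.97429151]]), 't': array([  13.66769175,  497.89254931, 1115.97981305])}
```

View pics/t1.png

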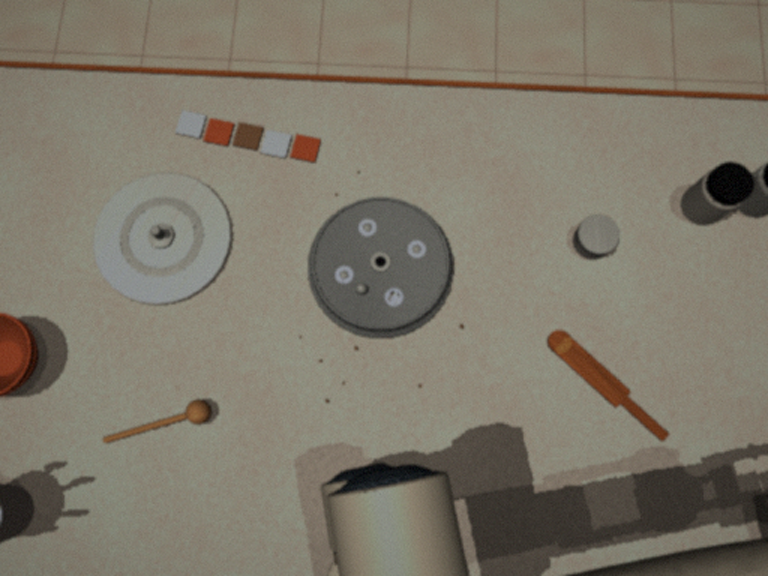

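The top view shows the base, with its boss near (380,261) in the enlarged picture. The cups are at (367,228), (417,249), (394,297) and (344,274), and the loose ball is at about (362,289). I'll zoom in to find out which cup is empty.

```bash
python3 - <<'E'
from h import *
im=cv2.imread('pics/t1_raw.png')
cv2.imwrite('pics/t1z.png',cv2.resize(im[125:230,200:310],None,fx=5,fy=5,interpolation=cv2.INTER_CUBIC))
for n,p,z in [('boss',(380,261),38),('A',(367,228),34),('B',(417,249),34),('C',(394,297),34),('D',(344,274),34),('ball',(362,289),44)]:
    print(n,ray('t1',p[0]/1.5,p[1]/1.5,z).round(1))
E
```

```text
boss [568.   41.3  38. ]
A [630.7  68.4  34. ]
B [595.2 -24.7  34. ]
C [503.5  12.9  34. ]
D [541.5 105.   34. ]
ball [512.9  70.5  44. ]
```

View pics/t1z.png

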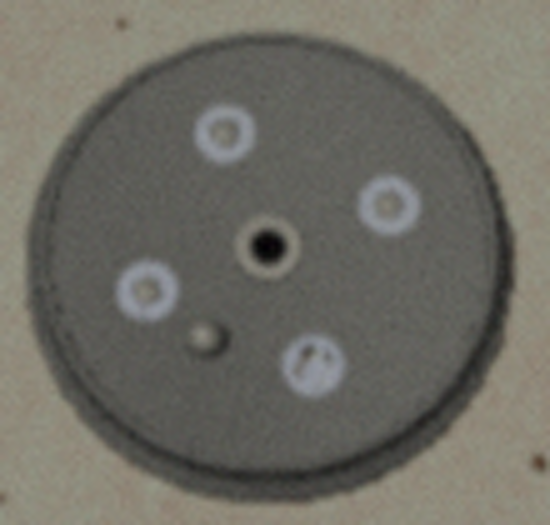

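The empty cup is the one at about (503,13) and the ball is at about (513,70), 58 mm away. The boss to cup distance comes out at 71 mm, which fits the 70 mm given. I'll go above it for a wrist look.

```bash
R='[[0.83,-0.82,0,0,0,0],[0.83,-0.82,0,0,0,0],[0.83,-0.82,0,0,0,0],[0.83,-0.82,0,0,0,0]]'; true
python3 -m creep '[[0.83,-0.82,0,0,0,0],[0.83,-0.82,0,0,0,0],[0.83,-0.82,0,0,0,0],[0.83,-0.82,0,0,0,0]]' 0.4 5
python3 -m creep '[[0.83,-0.82,0,0,0,0],[0.83,-0.82,0,0,0,0],[0.83,-0.82,0,0,0,0],[0.83,-0.82,0,0,0,0]]'
python3 -m creep '[[0.83,-0.82,0,0,0,0],[0.83,-0.82,0,0,0,0],[0.83,-0.82,0,0,0,0],[0.83,-0.82,0,0,0,0]]'
python3 -m creep '[[0.83,-0.82,0,0,0,0.15],[0.83,-0.82,0,0,0,0.15],[0.83,-0.82,0,0,0,0.15],[0.83,-0.82,0,0,0,0.15],[0.83,-0.82,0,0,0,0.15],[0.83,-0.82,0,0,0,0.15]]'
python3 - <<'E'
from h import *
im=snap('wrist','w1',scale=1.5)
s=get_state();print(s['q'],s['ee_pos'],s['orientation'],s['wrist_force'],s['grip_width'])
for X in [(503.5,12.9,34),(512.9,70.5,44),(568,41,38)]: print(proj('w1',X))
E
```

```text
clock: 0.55
ee_pos: [258.6, -418.3, 302.8]
orientation: [3.141, -0.001, 0.298]
wrist_force: [0.2, 0.1, -0.2]
grip_width: 0.589
clock: 1.05
ee_pos: [341.9, -265.3, 302.6]
orientation: [-3.142, -0.0, 0.298]
wrist_force: [-0.5, -1.3, -0.0]
grip_width: 0.302
clock: 1.55
ee_pos: [425.4, -112.1, 302.0]
orientation: [-3.141, 0.001, 0.297]
wrist_force: [0.6, -0.0, 0.1]
grip_width: 0.297
clock: 2.3
ee_pos: [507.8, 38.7, 302.7]
orientation: [3.141, -0.0, -0.179]
wrist_force: [-0.4, -0.4, -0.4]
grip_width: 0.303
[ 9.87758016e-03 -1.53338048e-01  1.46968168e+00 -5.26106202e-04
  1.82486795e+00  1.76010164e+00] [507.74146997  38.87991775 302.88755938] [ 3.14116430e+00 -4.70107144e-04 -1.79559962e-01] [0.06731518 0.50550853 0.61476598] 0.3024544152131278
[275.14346928 171.79579447]
[225.83373979 174.50542055]
[241.8787891  122.03253715]
```

View pics/w1.png

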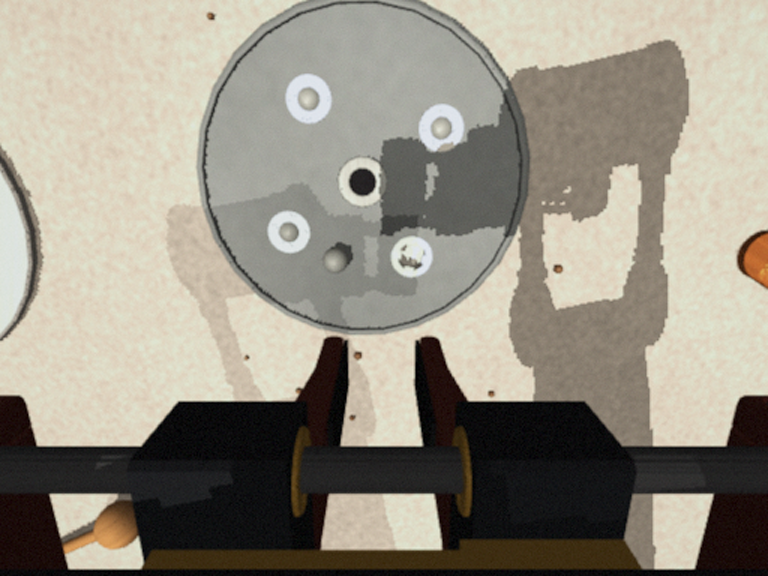

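The wrist view shows the ball at (335,260), the empty cup at (411,257) and the boss at (361,182), all enlarged x1.5. I'll work out positions from the rings.

```bash
cat >> h.py <<'E'
def ring(name,X0,r=14):
    im=cv2.imread(f'pics/{name}_raw.png').astype(int); u,v=proj(name,X0)
    b=im[:,:,0]*2-im[:,:,1]-im[:,:,2]; 
    return im
E
python3 - <<'E'
from h import *
from scipy.optimize import least_squares
px={'boss':(361.5,181.5),'A':(308,99),'B':(441,128),'C':(411,257),'D':(289,232)}
pw={k:ray('w1',v[0]/1.5,v[1]/1.5,38 if k=='boss' else 34)[:2] for k,v in px.items()}
for k,v in pw.items(): print(k,v.round(1))
ang={'A':0,'D':90,'C':180,'B':270}
f=lambda p:np.concatenate([p[:2]+(0 if k=='boss' else 70*np.array([np.cos(p[2]+np.radians(ang[k])),np.sin(p[2]+np.radians(ang[k]))]))-v for k,v in pw.items()])
s=least_squares(f,[568,41,.4]);print(s.x.round(3),s.fun.round(1)); a=s.x[2]
print('cup',s.x[:2]-70*np.array([np.cos(a),np.sin(a)]))
print('ball',ray('w1',335/1.5,260/1.5,44))
E
```

```text
boss [569.3  41.8]
A [633.2  69.1]
B [596.4 -23.1]
C [504.3  14.2]
D [541.3 105.5]
[5.68902e+02 4.14760e+01 4.04000e-01] [-0.4 -0.3  0.  -0.1 -0.   0.2  0.2 -0.2  0.1  0.4]
cup [504.53648508  13.96201236]
ball [514.79443034  73.08748933  44.        ]
```

```bash
python3 - <<'E'
from h import *
print(rel([514.7,72.8,150]), rel([514.7,72.8,118]))
E
```

```text
[ 0.00477845 -0.2312199   1.0191538 ] [ 0.00467816 -0.23131128  1.23248709]
```

```bash
python3 -m creep '[[0.005,-0.231,0,0,0,0],[0.005,-0.231,0.33,0,0,0],[0.005,-0.231,0.66,0,0,0],[0.005,-0.231,0.99,0,0,0],[0.005,-0.231,0.99,0,0,0],[0.005,-0.231,0.99,0,0,0]]' 0.1 5
python3 - <<'E'
from h import *
im=snap('wrist','w2',scale=1.5)
s=get_state();print(s['ee_pos'],s['orientation'],s['grip_width'])
for X in [(504.5,14,34),(514.7,72.8,44)]: print(1.5*proj('w2',X))
R=Ro.from_euler('xyz',s['orientation']).as_matrix()
for y in (-20,20): print('tip',1.5*proj('w2',s['ee_pos']+R@[0,y,80]))
E
```

```text
clock: 3.1
ee_pos: [515.5, 74.1, 156.6]
orientation: [-3.141, -0.003, -0.178]
wrist_force: [0.0, -0.2, 0.8]
grip_width: 0.45
[515.9744216   74.32791516 157.41956562] [-3.14045328 -0.0044809  -0.17817579] 0.4506261553570068
[505.38834652 324.779615  ]
[383.31664226 333.17045655]
tip [328.47904423 361.91416647]
tip [429.78250362 361.91098415]
```

View pics/w2.png

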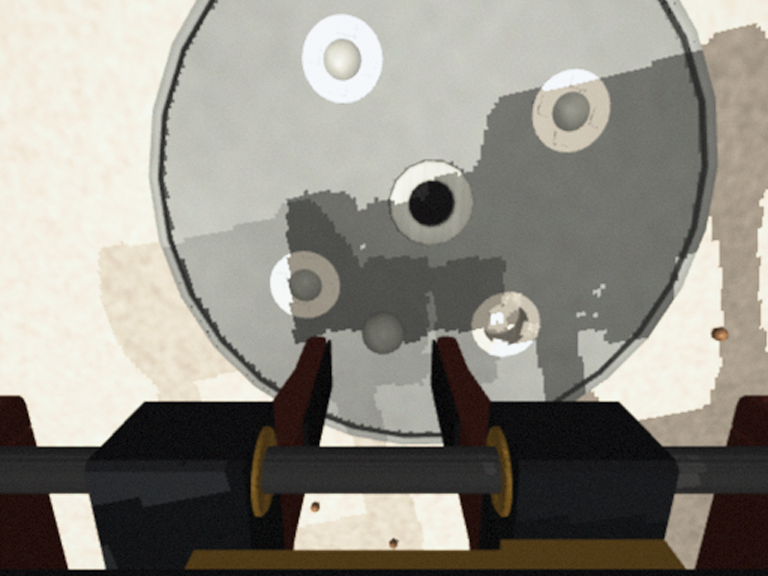

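The ball at (383,332) and cup at (505,324) match the predictions within 1 px. Next I'll lower the fingers around the ball and narrow the jaws loosely to about 24.5 mm without squeezing it.

```bash
python3 -m creep '[[0,0,0.08,0,0,0],[0,0,0.16,0,0,0],[0,0,0.24,0,0,0],[0,0,0.24,0,0,0],[0,0,0.24,0,0,0],[0,0,0.24,0,0,0]]'
python3 -m creep '[[0,0,0,0,0,0],[0,0,0,0,0,0],[0,0,0,0,0,0],[0,0,0,0,0,0]]' 0.44 3
python3 -m creep '[[0,0.03,0,0,0,0],[0,0.06,0,0,0,0],[0,0.09,0,0,0,0],[0,0.12,0,0,0,0],[0,0.15,0,0,0,0],[0,0.18,0,0,0,0],[0,0.21,0,0,0,0],[0,0.24,0,0,0,0],[0,0.26,0,0,0,0],[0,0.28,0,0,0,0],[0,0.29,0,0,0,0],[0,0.3,0,0,0,0],[0,0.3,0,0,0,0],[0,0.3,0,0,0,0]]'
python3 - <<'E'
from h import *
im=snap('wrist','w3',scale=1.5)
s=get_state();print(s['ee_pos'],s['orientation'],s['grip_width'])
print(1.5*proj('w3',(504.5,14,34)), rel([504.5,14,118]))
E
```

```text
clock: 3.9
ee_pos: [515.0, 74.9, 118.7]
orientation: [-3.141, -0.001, -0.177]
wrist_force: [0.3, 0.9, -0.0]
grip_width: 0.448
clock: 4.4
ee_pos: [514.8, 74.8, 118.2]
orientation: [-3.142, -0.0, -0.177]
wrist_force: [-0.7, 0.2, -0.3]
grip_width: 0.277
clock: 6.15
ee_pos: [506.9, 30.5, 118.1]
orientation: [-3.142, 0.0, -0.177]
wrist_force: [0.0, -1.6, 0.5]
grip_width: 0.282
[506.8370425   30.55451258 118.12512433] [ 3.14158431e+00  5.35822619e-05 -1.77348507e-01] 0.2784874727053536
[421.17847281 356.36935795] [0.00413449 0.11138103 0.00083487]
```

View pics/w3.png

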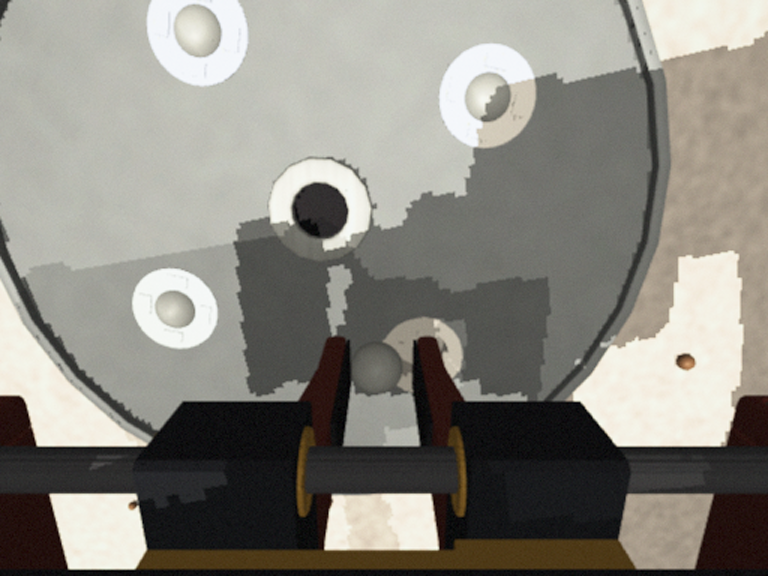

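The ball rolls between the jaws at (376,368) against the trailing pad, and the cup ring is centred near (421,356). I'll continue to the mouth slowly.

```bash
python3 - <<'E'
from h import *
b=ray('w3',376/1.5,368/1.5,44); s=get_state(); R=Ro.from_euler('xyz',s['orientation']).as_matrix()
print(b, R.T@(b-s['ee_pos']), R.T@(np.array([504.5,14,44])-b))
E
python3 -m creep '[[0,0.02,0,0,0,0],[0.004,0.04,0,0,0,0],[0.004,0.06,0,0,0,0],[0.004,0.07,0,0,0,0],[0.004,0.08,0,0,0,0],[0.004,0.09,0,0,0,0],[0.004,0.1,0,0,0,0],[0.004,0.11,0,0,0,0],[0.004,0.118,0,0,0,0],[0.004,0.118,0,0,0,0],[0.004,0.118,0,0,0,0]]'
python3 - <<'E'
from h import *
im=snap('wrist','w4',crop=(170,180,370,320),scale=3)
s=get_state();print(s['ee_pos'],s['wrist_force'],rel([504.5,14,118]))
for z in (34,40,44):print((proj('w4',(504.5,14,z))-[170,180])*3)
E
```

```text
[507.52092505  31.96124785  44.        ] [ 0.42895095 -1.50593994 74.12508889] [1.95186971e-01 1.82124769e+01 1.41542289e-04]
clock: 7.58
ee_pos: [504.3, 13.0, 118.2]
orientation: [-3.142, -0.0, -0.177]
wrist_force: [0.5, 0.4, -0.0]
grip_width: 0.279
[504.32876322  13.01835796 118.13981418] [ 0.74656582 -0.19176638  0.50150487] [-3.12816854e-05 -6.64298127e-03  9.32430934e-04]
[244.9097786  175.43581783]
[244.69799309 188.63649158]
[244.54894053 197.92699537]
```

View pics/w4.png

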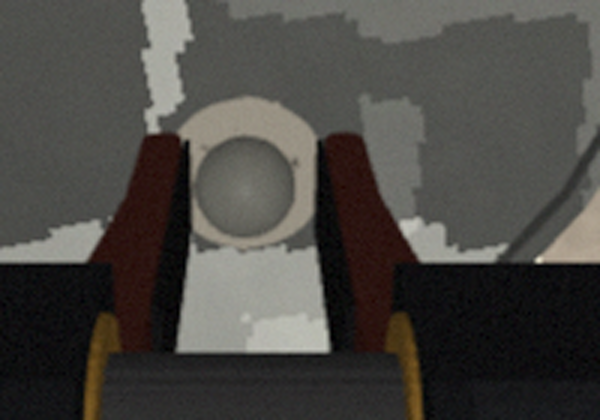

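The ball sits at (245,187), exactly where a ball resting on the lips (z = 40) should project, so it's in the mouth. I'll open slightly, lift, shut the fingers and come down on top.

```bash
python3 -m creep '[[0,0,0,0,0,0],[0,0,0,0,0,0],[0,-0.005,-0.1,0,0,0],[0,-0.005,-0.2,0,0,0],[0,-0.005,-0.25,0,0,0]]' 0.2 5
python3 -m creep '[[0,0,0,0,0,0],[0,0,0,0,0,0],[0,0,0,0,0,0],[0,0,0,0,0,0],[0,0,0,0,0,0]]' 1 40
python3 - <<'E'
from h import *
im=snap('wrist','w5',crop=(170,180,370,320),scale=3)
s=get_state();print(s['ee_pos'],s['wrist_force'],s['grip_width'],rel([504.5,14,131]))
for z in (34,40):print((proj('w5',(504.5,14,z))-[170,180])*3)
E
```

```text
clock: 8.25
ee_pos: [505.1, 13.7, 157.9]
orientation: [-3.141, -0.003, -0.177]
wrist_force: [0.8, 0.2, 0.8]
grip_width: 0.4
clock: 8.88
ee_pos: [504.4, 13.7, 155.4]
orientation: [3.142, 0.0, -0.177]
wrist_force: [-0.3, 0.1, 0.4]
grip_width: 0.006
[504.40112756  13.71892069 155.48325686] [ 0.23238226 -0.14885005  0.37237867] 0.0031705557784143974 [ 0.00036458 -0.00196795  0.16322153]
[248.87086309 108.59125816]
[248.80477814 117.76065524]
```

View pics/w5.png

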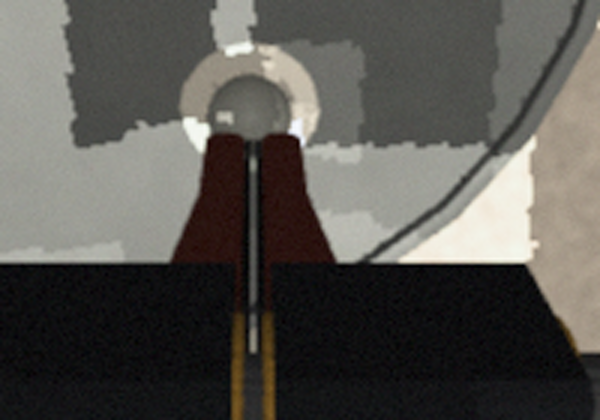

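The shut tips at (253,135) are in line with the ball on the lips at (250,110). I'll descend to just above it, then press in small steps.

```bash
python3 -m creep '[[0,0,0.06,0,0,0],[0,0,0.12,0,0,0],[0,0,0.15,0,0,0],[0,0,0.16,0,0,0],[0,0,0.16,0,0,0]]'
python3 -m creep '[[0,0,0.005,0,0,0],[0,0,0.01,0,0,0],[0,0,0.013,0,0,0],[0,0,0.013,0,0,0]]'
python3 -m creep '[[0,0,0.005,0,0,0],[0,0,0.01,0,0,0],[0,0,0.013,0,0,0],[0,0,0.013,0,0,0]]'
```

```text
clock: 9.55
ee_pos: [504.5, 13.7, 131.6]
orientation: [-3.142, 0.0, -0.177]
wrist_force: [-0.7, -0.5, 0.3]
grip_width: 0.005
clock: 10.05
ee_pos: [504.4, 13.7, 129.7]
orientation: [-3.142, 0.0, -0.177]
wrist_force: [-0.5, 0.0, -0.9]
grip_width: 0.008
clock: 10.55
ee_pos: [504.6, 13.7, 128.2]
orientation: [-3.142, -0.001, -0.177]
wrist_force: [-0.6, 1.0, 2.8]
grip_width: 0.009
```

```bash
python3 -m creep '[[0,0,0.004,0,0,0],[0,0,0.008,0,0,0],[0,0,0.008,0,0,0]]'
python3 -m creep '[[0,0,0.004,0,0,0],[0,0,0.008,0,0,0],[0,0,0.008,0,0,0]]'
python3 -m creep '[[0,0,0.004,0,0,0],[0,0,0.008,0,0,0],[0,0,0.008,0,0,0]]'
```

```text
clock: 10.92
ee_pos: [504.7, 13.7, 127.0]
orientation: [-3.141, -0.001, -0.177]
wrist_force: [0.1, 0.0, 4.8]
grip_width: 0.004
clock: 11.3
ee_pos: [504.7, 13.7, 125.8]
orientation: [-3.142, -0.001, -0.177]
wrist_force: [1.0, 0.2, 5.6]
grip_width: 0.007
clock: 11.68
ee_pos: [504.7, 13.7, 124.5]
orientation: [-3.141, -0.001, -0.177]
wrist_force: [0.3, 0.2, 4.4]
grip_width: 0.009
```

```bash
python3 -m creep '[[0,0,0.007,0,0,0],[0,0,0.014,0,0,0],[0,0,0.02,0,0,0],[0,0,0.02,0,0,0]]'
python3 -m creep '[[0,0,0.005,0,0,0],[0,0,0.01,0,0,0],[0,0,0.01,0,0,0]]'
python3 -m creep '[[0,0,0.003,0,0,0],[0,0,0.003,0,0,0]]'
```

```text
clock: 12.18
ee_pos: [503.9, 13.8, 120.1]
orientation: [3.141, 0.002, -0.177]
wrist_force: [-0.4, -0.5, 0.0]
grip_width: 0.003
clock: 12.55
ee_pos: [504.4, 13.7, 119.5]
orientation: [3.142, 0.0, -0.177]
wrist_force: [0.3, 0.2, -0.3]
grip_width: 0.004
clock: 12.8
ee_pos: [504.4, 13.7, 119.2]
orientation: [-3.142, 0.0, -0.177]
wrist_force: [-0.2, -0.3, 0.2]
grip_width: 0.003
```

The ball has snapped through. I'll feel for the bottom in 0.3 to 0.45 mm steps.

```bash
for i in 1; do python3 -m creep '[[0,0,0.003,0,0,0],[0,0,0.003,0,0,0]]'; done
python3 -m creep '[[0,0,0.003,0,0,0],[0,0,0.003,0,0,0]]'
python3 -m creep '[[0,0,0.002,0,0,0],[0,0,0.002,0,0,0]]'
```

```text
clock: 13.05
ee_pos: [504.4, 13.7, 118.7]
orientation: [3.142, 0.0, -0.177]
wrist_force: [-0.1, -0.3, 0.7]
grip_width: 0.003
clock: 13.3
ee_pos: [504.5, 13.8, 118.4]
orientation: [-3.142, -0.0, -0.177]
wrist_force: [1.4, -0.7, 0.9]
grip_width: 0.003
clock: 13.55
ee_pos: [504.5, 13.7, 118.3]
orientation: [-3.142, -0.0, -0.177]
wrist_force: [-1.0, 0.7, 2.1]
grip_width: 0.007
```

```bash
python3 -m creep '[[0,0,0.002,0,0,0],[0,0,0.002,0,0,0]]'
python3 -m creep '[[0,0,0.002,0,0,0],[0,0,0.002,0,0,0]]'
```

```text
clock: 13.8
ee_pos: [504.6, 13.7, 118.1]
orientation: [-3.141, -0.001, -0.177]
wrist_force: [-0.8, 0.4, 4.7]
grip_width: 0.001
clock: 14.05
ee_pos: [504.7, 13.7, 118.0]
orientation: [-3.141, -0.001, -0.177]
wrist_force: [-1.1, -0.1, 6.6]
grip_width: 0.008
```

The floor pushes back at about 2.3 N per 0.002 unit. I'm aiming for 14 to 15 N.

```bash
python3 -m creep '[[0,0,0.002,0,0,0],[0,0,0.004,0,0,0],[0,0,0.004,0,0,0]]'
python3 -m creep '[[0,0,0.001,0,0,0],[0,0,0.002,0,0,0],[0,0,0.002,0,0,0]]'
```

```text
clock: 14.42
ee_pos: [504.9, 13.7, 117.9]
orientation: [-3.141, -0.002, -0.177]
wrist_force: [-1.5, -0.1, 7.1]
grip_width: 0.006
clock: 14.8
ee_pos: [505.0, 13.7, 117.9]
orientation: [-3.141, -0.002, -0.177]
wrist_force: [-1.8, 0.3, 7.7]
grip_width: 0.004
```

```bash
python3 -m creep '[[0,0,0,0,0,0],[0,0,0,0,0,0]]'
python3 -m creep '[[0,0,0.002,0,0,0],[0,0,0.004,0,0,0],[0,0,0.004,0,0,0]]'
```

```text
clock: 15.05
ee_pos: [505.0, 13.7, 117.8]
orientation: [-3.141, -0.002, -0.177]
wrist_force: [-2.1, 0.0, 8.1]
grip_width: 0.003
clock: 15.42
ee_pos: [505.2, 13.7, 117.7]
orientation: [-3.141, -0.003, -0.177]
wrist_force: [-2.3, 0.2, 10.1]
grip_width: 0.005
```

```bash
python3 -m creep '[[-0.002,0,0.002,0,0,0],[-0.002,0,0.004,0,0,0],[-0.002,0,0.005,0,0,0],[-0.002,0,0.005,0,0,0]]'
python3 -m creep '[[0,0,0.002,0,0,0],[0,0,0.003,0,0,0],[0,0,0.003,0,0,0]]'
```

```text
clock: 15.92
ee_pos: [505.2, 13.6, 117.6]
orientation: [-3.141, -0.004, -0.178]
wrist_force: [-2.8, -1.2, 12.4]
grip_width: 0.002
clock: 16.3
ee_pos: [505.3, 13.7, 117.5]
orientation: [-3.141, -0.004, -0.178]
wrist_force: [-3.4, -0.4, 14.0]
grip_width: 0.01
```

That gives 14 N on the floor. I'll hold there for over a second.

```bash
python3 -m creep '[[0,0,0,0,0,0],[0,0,0,0,0,0],[0,0,0,0,0,0],[0,0,0,0,0,0],[0,0,0,0,0,0],[0,0,0,0,0,0]]'
python3 -m creep '[[0,0,0,0,0,0],[0,0,0,0,0,0],[0,0,0,0,0,0],[0,0,0,0,0,0],[0,0,0,0,0,0],[0,0,0,0,0,0]]'
python3 -m creep '[[0,0,-0.01,0,0,0],[0,0,-0.02,0,0,0],[0,0,-0.04,0,0,0],[0,0,-0.15,0,0,0],[0,0,-0.4,0,0,0],[0,0,-0.7,0,0,0],[0,0,-0.7,0,0,0],[0,0,-0.7,0,0,0],[0,0,-0.7,0,0,0]]'
python3 - <<'E'
from h import *
im=snap('wrist','w6',crop=(130,60,370,240),scale=3)
for z in (28.5,34,40):print((proj('w6',(504.5,14,z))-[130,60])*3)
s=get_state();print(s['wrist_force'],s['dq'].round(3))
E
```

```text
clock: 17.05
ee_pos: [505.3, 13.7, 117.5]
orientation: [-3.141, -0.004, -0.177]
wrist_force: [-2.3, -0.1, 13.7]
grip_width: 0.005
clock: 17.8
ee_pos: [505.3, 13.6, 117.6]
orientation: [-3.141, -0.004, -0.177]
wrist_force: [-2.9, -0.5, 13.9]
grip_width: 0.006
clock: 18.92
ee_pos: [503.6, 13.8, 218.1]
orientation: [3.141, 0.003, -0.177]
wrist_force: [0.1, -0.5, 0.5]
grip_width: 0.004
[369.03917723 386.82817334]
[369.00199101 391.73292075]
[368.9597779  397.30069971]
[ 0.57092899 -0.59706842  0.14835085] [-0.     0.001 -0.003  0.001 -0.001 -0.   ]
```

View pics/w6.png

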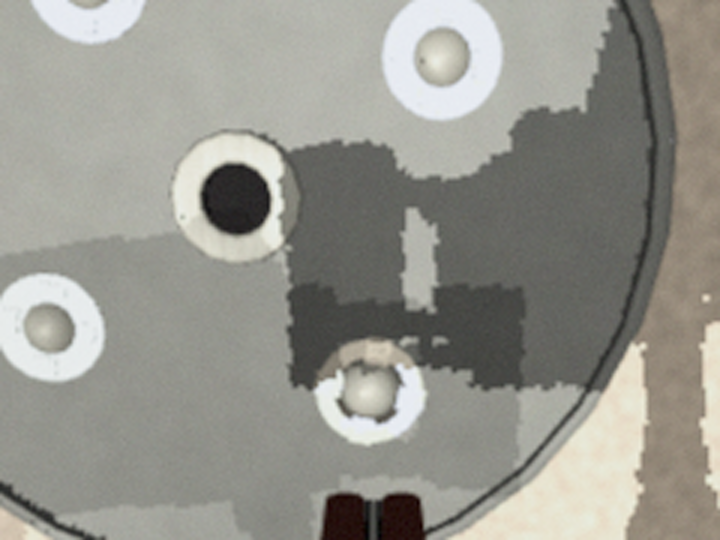

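The ball lies centred in the cup at (370,388), where z = 28.5 projects to (369,387). There are dark gaps at the lips, so I'll look closer and compare it with the home ball on the left.

```bash
python3 - <<'E'
from h import *
im=cv2.imread('pics/w6_raw.png')
def c(u,v): return cv2.resize(im[v-22:v+22,u-22:u+22],(380,380),interpolation=cv2.INTER_CUBIC)
cv2.imwrite('pics/w6z.png',np.hstack([c(253,190),c(147,169)]))
E
```

```text
(no output)
```

View pics/w6z.png

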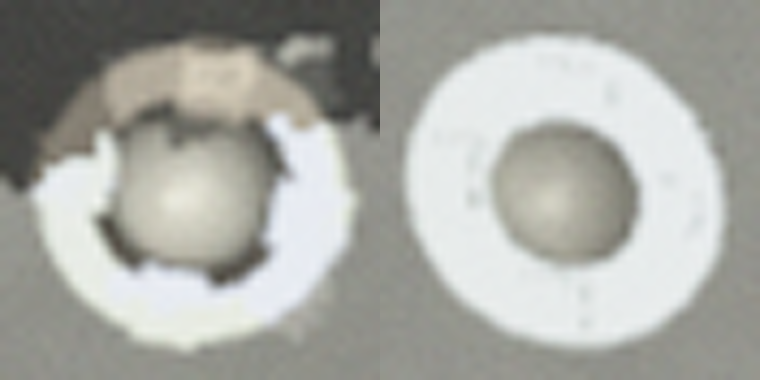

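The lips close over the ball as they do at the home cup, and the slots between them are just visible. While the fingers came down there was no force from about 120 to 119 mm, so the ball had dropped clear of the lips. Handing in.

```bash
python3 -c "
from workcell import env
env.job_done()"
```

```text
the job is handed in; nothing more can be done
```

I rolled the ball between loosely open jaws, about 60 mm to the empty cup, where it dropped onto the lips. I then pushed it through with the shut fingertips (highest reading about 5.6 N) and pressed it on the floor at about 14 N for 1.5 s. After that I lifted the fingers clear and handed in at about 19 s; no verdict was reported.

**Last checks**
- **Height:** the wrist picture shows the ball centred in the cup, within about 1 px of where a home ball (z = 28.5 mm) should project. The force had also fallen to zero between the lips and the floor, and the fingers met the floor within about 0.5 mm of the expected height.
- **Release:** the wrist force was back to about zero and the arm was at rest.
- **Other objects:** the arm stayed well clear of the other things on the table, but I didn't take a last picture of them.

**What disagreed**
- **Lips:** the highest reading was just under the 6 to 9 N stated, but I only read the force between steps and may have missed the true peak.
- **Floor:** the force rose less steeply than expected at first. The tool drifted about 1 mm sideways, with up to 3 N of side force. I take this as arm compliance.
- **Cup picture:** there are dark slots between the lips that the other cups don't show, but the lips overlap the ball's edge as they should.

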